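# Take the safety cap off a stock jar

### The job

The white square stock jar in the bench holder on the desk is needed open: press its sprung safety cap down against the catch, turn it anticlockwise until it comes free, lift it off and lay it, top side up, on the floor of the small steel tray on the counter to the right. Press firmly but with no more than 30 N, do not pull the jar out of its holder, set the cap down rather than drop it, and leave the steel tray and the things round about where they are.

Things in the scene. Friction and masses are not known exactly. Their poses are not given: they have to be found in the camera images.
- holder: Aluminium bench holder screwed to the desk: base plate 116 x 84 x 8 mm, on it four walls, 78 x 78 mm outside, top 62 mm above the desk, round a square pocket 64 x 64 mm. Under the jar hides a sprung seat: pressed down it gives way under 1 to 5 N, by 1.5 to 13 mm (different each time, not to be seen), then stands firm. Fixed. Origin: centre of its underside; z up, x along the plate's long side.
- jar: White square plastic jar, 62 x 62 mm, 0.2 to 0.35 kg, loose in the holder's pocket (1 mm play each side); the pocket stops it turning, only its weight keeps it down. Flat shoulder 74 mm above its underside, on it a round neck, 39 mm outside, 34 mm bore, with three outward bayonet ledges (47 mm across). Origin: centre of its underside, 23 mm above the desk; z up.
- jar_rim (a point): Centre of the jar neck's rim, 98 mm above the jar's underside, 121 mm above the desk, covered by the cap while it is on.
- cap: Black fluted round push-and-turn cap, 56 mm across, 30 mm high, 65 g, a loose body held on the neck by three inward lugs under the ledges. Hollow below; it stands on its skirt. Origin: centre of the skirt's lower edge, z up through its top. Closed, that edge is 79.5 mm above the jar's underside, 5.5 mm above the shoulder, and an inner spring pushes the cap up with 6 N.
- cap_top (a point): Centre of the cap's top face, 30 mm above its lower edge. Press straight down: spring 6 N, then 2 N per mm; from 4 mm (14 N) the lugs are below the catch teeth; at 5.5 mm (17 N) the skirt meets the shoulder, a hard stop. Held down, it turns anticlockwise seen from above: past the teeth after 43 to 52 degrees, firm end stop at 74 to 83. Let up in between it rises 3 mm and is free.
- cap_grip (a point): Point on the cap's axis, 24 mm above its lower edge: with the gripper pointing down, a TCP here grips the skirt (any direction) and the fingertips, 19 mm further down, still clear the jar's shoulder when the cap is pressed. A 40 N grip holds it. Pressed too little it turns only 4 degrees; let up too early it locks again and lifts the jar.
- tray: Small steel tray, 150 (x) x 110 (y) mm, 20 mm high, 0.25 kg, loose on the counter to the right of the desk, whose top is level with the desk (a gap to the floor between them); flat floor 2 mm above the counter, 145 x 105 mm inside. Origin: centre of its underside; z up.
- vial: Small capped white vial, 31 mm across, 62 mm high, standing on the desk near the holder; bystander. Origin: centre of its underside; z up.
- tablet_cutter: Tablet cutter, blue base and clear lid, 87 x 41 x 26 mm, on the desk near the holder; bystander. Origin: centre of its underside; z up.
- bottle: Amber glass bottle with a dark stopper, 57 mm across, 100 mm high, standing on the counter near the steel tray; bystander. Origin: centre of its underside; z up.
Mind the look-alikes: they are no part of the job. There is more than one size of the cap; the job needs the largest.

How it is judged:
On the way, in this order (a step that is already met when the one before it is completed fails the run):
1. the cap is pressed down past its catch (z of cap in the frame of jar below 0.0763 m), for 0.1 s.
2. the cap is turned past the catch teeth on the seated jar (angle between the x axis of cap and the x axis of jar, either way round above 0.72 rad and horizontal distance between cap and jar below 0.006 m), for 0.1 s.
3. the cap is lifted clear of the neck (z of cap in the frame of jar above 0.105 m), for 0.1 s.
At the end, for the whole second after the job is handed in: The cap lies at rest, top side up (within 0.15 rad) on the tray's floor (centre within 50 mm of the tray's middle along x and 30 mm along y, underside within 8 mm of the tray's own), and the jar stands upright and fully down in its holder (within 4 mm) (x of cap in the frame of tray between -0.05 and 0.05 m and y of cap in the frame of tray between -0.03 and 0.03 m and z of cap in the frame of tray below 0.008 m and angle between cap's own z axis and vertical below 0.15 rad and linear speed of cap below 0.02 m/s and z of jar in the frame of holder below 0.0275 m and angle between jar's own z axis and vertical below 0.06 rad); the robot touches nothing.
It fails at once if the cap is pressed or wrenched against the jar with more than 35 N (contact force between cap and jar above 35 N).
It fails at once if the jar is pulled up out of its holder by more than 8 mm (z of jar in the frame of holder above 0.0315 m).
It fails at once if the cap is dropped: it falls free faster than 0.5 m/s (a fall of more than about 13 mm) (contact force between the fingers and cap below 0.05 N and linear speed of cap above 0.5 m/s and horizontal distance between cap and jar above 0.06 m).
It fails at once if the tray is shifted by more than 30 mm (distance of tray from where it was at the start of the episode above 0.03 m).
It fails at once if a bystander is moved by more than 20 mm (distance of any of vial, tablet_cutter, bottle from where it was at the start of the episode above 0.02 m).
It also fails if it takes over 51 s, if anything falls off the work surface, if the arm or the gripper's body presses on something with over 40 N, if the wrist force passes 120 N, or if a joint passes its speed limit or range.

### The arm

A 6-joint arm with a two-finger parallel gripper is mounted at the origin on the work surface; the furniture and walls round the work are solid. World frame = base frame: x ahead of the robot, y to its left, z up, the work surface at z = 0. Lengths are in m, angles in rad, forces in N, time in s.
With the tool pointing down it reaches from about 0.25 to 0.775 m from the base axis. Payload 4 kg.
Tool frame: the origin (TCP) lies between the finger pads, 19 mm behind the fingertips; this is the grasp point; z points along the fingers, y is the line along which they close (so a half turn about z gives the same grasp; the last joint's range is limited). The gripper opens to 94 mm and grips with 3 to 60 N. Pads are 16 mm wide; open, the fingers measure 119 mm over their backs; the gripper's body (75 mm by 177 mm) begins 78 mm behind the grasp point.
Start: joints at [1.165, 0.087, 1.371, -0, 1.684, -0.103], TCP at [0.164, 0.525, 0.224] pointing down, gripper open.
Joint ranges: [-3.1, 3.1], [-0.76, 2.03], [0.27, 2.55], [-1.08, 4.22], [0.17, 2.65], [-2.57, 2.57]. Speed limits (rad/s): [2.79, 2.79, 3.14, 3.14, 3.14, 3.14].

### API

Orientations are given as a rotation vector (axis times angle).
In Python, from plant import manip gives the robot as it stands.
- The arm moves only by the tool creep_tool, called after ">>>" by a JSON object that holds its "fn" and its "kwargs". Schema: {"type":"object","properties":{"segments":{"type":"array","items":{"type":"object","properties":{"finger_gap":{"type":"number"},"dx":{"type":"number"},"dy":{"type":"number"},"dz":{"type":"number"},"rz":{"type":"number"}},"additionalProperties":false,"required":["finger_gap"]},"minItems":1,"maxItems":10},"grip_n":{"type":"number"},"only":{"type":"string"},"quiet":{"type":"boolean"},"lines":{"type":"string"}},"required":["segments"],"additionalProperties":false}. segments is a list of rows, 1 to 10 of them, each an object with the fields finger_gap (the finger opening in m), dx, dy, dz (the shift in normalised numbers (1 is 60 cm)), rz (a turn about the tool's z in fractions of the full range, 1 being 2 rad); a field left out counts as zero (the opening has to be given); each row is the pose to reach, as a shift and turn from the pose commanded when the call began, along the tool's axes at that moment; what a row does not reach only later rows make up. A row lasts 1/8 s, in which the tool goes at most 0.0625 m and 0.188 rad, less where a joint would pass 70% of its speed; a pose out of reach is approached as far as the arm can. The fingers move at their own pace and stop on an object; grip_n is the grip in N (left out, the last holds). Time passes only in rows, so rows that do not move let the fingers close. The tool returns the time, the measured TCP pose, the force, the opening and the grip force at its end. only (a regular expression) keeps the lines of the reply that match it, lines (a string "A,B") keeps lines A to B, and quiet returns only ok. No shift or turn number may pass 1 either way. Input that does not fit is refused with a message, and nothing moves.
- manip.get_obs(): the state, without advancing time (a new reading comes with each control period).
- manip.grab_frame(name): name is "scene" or "top"; returns a dict with "img" (384x512x3 uint8, red, green, blue), "vertical_fov" (degrees; the focal length in pixels is half the picture's height over the tangent of half this angle, whatever the lens; pixels are square), "cx", "cy" (the principal point, pixels), "position" and "rotation" of the camera in the world. Camera axes: x right, y up, looking along -z (the intrinsics and any distortion apply to the point x, -y, -z); pixel columns grow to the right and rows downward; lengths in m; the calibration is good to about 2 mm. A picture is of the moment at which its call begins. There is no depth.
- manip.finish_job(): hands the job in; it is judged then, once.
The state is a dict: "clock": time; "joints": joint angles; "joint_vel": joint speeds; "effort": joint torques, N m; "eef_pos": TCP position; "eef_rot": TCP orientation; "ft_force": force on the tool from outside, world axes, zero at the start; "wrist_torque": the same for the moment, N m; "gripper_width": finger opening in m; "gripper_force": force on a finger pad.
Only numpy, scipy, OpenCV 4.12 (cv2) and the standard library are available. Lean on these libraries where they do the work, as an engineer would, in place of code of your own. Each camera call takes 0.05 s, during which the arm holds its last target. There are 200 camera calls.

## Working session

There is one attempt and no reset: what is moved stays moved. The work goes in short steps, Python scripts to look and compute and a tool call to move; the robot and the scene stay as the last step left them, time stands still between calls to the robot, and variables do not carry over. Pictures are saved under pics/ and viewed, at most 10 in all, crops included, and the job is handed in when it is done.

```bash
mkdir -p pics; ls; python3 - <<'E'
from plant import manip
import cv2
for n in("scene","top"):
    f=manip.grab_frame(n); cv2.imwrite(f"pics/{n}0.png",cv2.cvtColor(f["img"],cv2.COLOR_RGB2BGR))
    print({k:v for k,v in f.items() if k!="img"})
o=manip.get_obs();print(o["clock"],o["eef_pos"],o["eef_rot"],o["ft_force"],o["gripper_width"])
E
```

```text
pics
{'vertical_fov': 54.14699079853852, 'cx': 253.13247105404156, 'cy': 193.74204016982887, 'position': array([ 0.10045247, -0.77994253,  0.96547152]), 'rotation': array([ 0.77047173, -0.17251864, -0.38061893])}
{'vertical_fov': 55.01623603533018, 'cx': 248.3792906109379, 'cy': 191.3813871056242, 'position': array([0.2967649 , 0.00519319, 1.3119249 ]), 'rotation': array([ 0.11182605, -0.12226314, -1.59591299])}
0.1 [0.16384001 0.5245617  0.22325079] [-4.73758935e-01 -3.10517613e+00  2.97384988e-03] [ 0.17519712  0.45670698 -0.3042939 ] 0.09381745547276807
```

View pics/scene0.png

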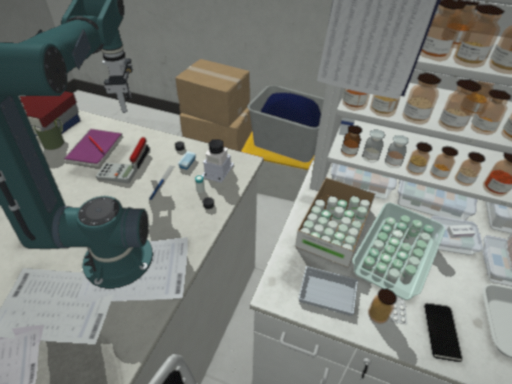

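View pics/top0.png

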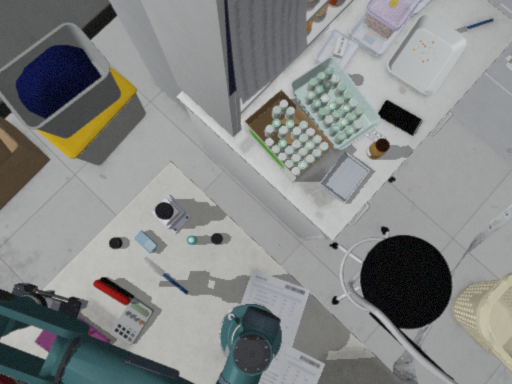

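```bash
python3 - <<'E'
import cv2,numpy as np
s=cv2.imread("pics/scene0.png");t=cv2.imread("pics/top0.png")
c=lambda i,x,y,w,h:cv2.resize(i[y:y+h,x:x+w],(400,300),interpolation=cv2.INTER_CUBIC)
cv2.imwrite("pics/c1.png",np.vstack([np.hstack([c(t,100,180,133,100),c(s,150,125,107,80)]),np.hstack([c(t,290,120,120,90),c(s,290,255,133,100)])]))
E
```

```text
(no output)
```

View pics/c1.png

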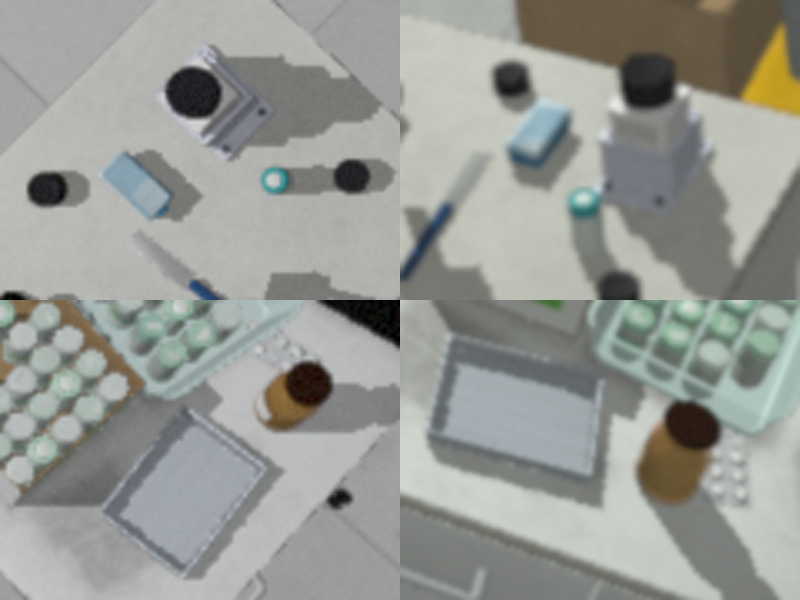

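```bash
cat >h.py <<'E'
import numpy as np
from scipy.spatial.transform import Rotation as R
C={"scene":(54.14699079853852,253.13247,193.74204,[0.10045247,-0.77994253,0.96547152],[0.77047173,-0.17251864,-0.38061893]),
"top":(55.01623603533018,248.37929,191.381387,[0.2967649,0.00519319,1.3119249],[0.11182605,-0.12226314,-1.59591299])}
def ray(n,u,v):
    fov,cx,cy,p,r=C[n];f=192/np.tan(np.radians(fov)/2)
    d=R.from_rotvec(r).apply([(u-cx)/f,-(v-cy)/f,-1]);return np.array(p),d
def onz(n,u,v,z):
    p,d=ray(n,u,v);return p+d*(z-p[2])/d[2]
def tri(a,b):
    p,d=ray("top",*a);q,e=ray("scene",*b)
    s=np.linalg.lstsq(np.c_[d,-e],q-p,rcond=None)[0]
    A,B=p+d*s[0],q+e*s[1];return (A+B)/2,np.linalg.norm(A-B)
def proj(n,X):
    fov,cx,cy,p,r=C[n];f=192/np.tan(np.radians(fov)/2)
    x=R.from_rotvec(r).inv().apply(np.array(X)-p);return cx+f*x[...,0]/-x[...,2],cy-f*x[...,1]/-x[...,2]
E
python3 - <<'E'
from h import *
np.set_printoptions(precision=4,suppress=True)
T=lambda x,y:(100+x*.3325-.3,180+y/3-.3)
S=lambda x,y:(150+(x-400)*.2675-.4,125+y*.2667-.4)
T2=lambda x,y:(290+x*.3-.35,120+(y-300)*.3-.35)
S2=lambda x,y:(290+(x-400)*.3325-.3,255+(y-300)/3-.3)
print("cap",tri(T(193,93),S(648,68)),onz("top",*T(193,93),.1325),onz("scene",*S(648,68),.1325))
for c in((228,158),(272,112)):print("plate",onz("top",*T(*c),.008))
tc=[(187,408),(267,466),(183,577),(103,510)];sc=[(447,335),(603,375),(590,475),(430,436)]
P=np.array([onz("top",*T2(*c),.02) for c in tc]);Q=np.array([onz("scene",*S2(*c),.02) for c in sc])
for X in(P,Q):print("tray",X,X.mean(0),np.linalg.norm(np.diff(X,axis=0),axis=1))
for c,r in(((47,189),"l"),((351,176),"r")):
  a=onz("top",*T(*c),.02);print("loose",a)
print("bottle",tri(T2(309,385),S2(692,426)),"vial",onz("top",*T(275,180),.062),"cut",onz("top",*T(137,185),.02))
for c in((140,387),(20,505),(0,480)):print("box edge",onz("top",*T2(*c),.0),onz("top",*T2(*c),.1))
E
```

```text
cap (array([0.4181, 0.2669, 0.1348]), np.float64(0.000577277974814699)) [0.418  0.2675 0.1325] [0.4192 0.2697 0.1325]
plate [0.3532 0.2539 0.008 ]
plate [0.4057 0.2023 0.008 ]
tray [[ 0.6233 -0.3611  0.02  ]
 [ 0.5571 -0.4428  0.02  ]
 [ 0.4398 -0.3444  0.02  ]
 [ 0.5141 -0.2638  0.02  ]] [ 0.5336 -0.3531  0.02  ] [0.1052 0.1531 0.1096]
tray [[ 0.5088 -0.2599  0.02  ]
 [ 0.6258 -0.3589  0.02  ]
 [ 0.555  -0.4419  0.02  ]
 [ 0.4404 -0.3513  0.02  ]] [ 0.5325 -0.353   0.02  ] [0.1533 0.1091 0.1461]
loose [0.323  0.4599 0.02  ]
loose [0.3279 0.1096 0.02  ]
bottle (array([ 0.6245, -0.4655,  0.0972]), np.float64(2.5907181398503492e-05)) vial [0.3249 0.1912 0.062 ] cut [0.3247 0.3564 0.02  ]
box edge [ 0.6535 -0.3166  0.    ] [ 0.6263 -0.2921  0.1   ]
box edge [ 0.5254 -0.1782  0.    ] [ 0.508  -0.1642  0.1   ]
box edge [ 0.5536 -0.1578  0.    ] [ 0.5341 -0.1454  0.1   ]
```

The black caps are at top-view pixels (164,211) on the white square jar, (116,243) loose, and (217,239) loose. The target is the first: it is the largest, sits on the jar in the holder, and triangulates to z≈0.134 against an expected 0.1325. The enlarged crop confirms this.

The tray centre is about (0.533,-0.353), and both cameras agree on it. I'll move above the cap first.

Careful with the scale: shifts go in shares of 60 cm and turns go in shares of 2 rad. That gives: -0.319 m / 0.6 = -0.5317, -0.273 m / 0.6 = -0.455, 0.14 rad / 2 = 0.07.

>>> {"fn": "creep_tool", "kwargs": {"segments": [{"finger_gap":0.094,"dx":-0.0767,"dy":-0.04,"rz":0.07},{"finger_gap":0.094,"dx":-0.1517,"dy":-0.08,"rz":0.14},{"finger_gap":0.094,"dx":-0.2283,"dy":-0.1217,"rz":0.21},{"finger_gap":0.094,"dx":-0.3033,"dy":-0.1617,"rz":0.285},{"finger_gap":0.094,"dx":-0.38,"dy":-0.2017,"rz":0.355},{"finger_gap":0.094,"dx":-0.455,"dy":-0.2417,"rz":0.425},{"finger_gap":0.094,"dx":-0.5317,"dy":-0.2817,"rz":0.5},{"finger_gap":0.094,"dx":-0.5317,"dy":-0.2817,"rz":0.5},{"finger_gap":0.094,"dx":-0.5317,"dy":-0.2817,"rz":0.5}], "grip_n": 40}}

```text
clock: 1.23
eef_pos: [0.4176, 0.2687, 0.2238]
eef_rot: [-1.903, -2.498, 0.001]
ft_force: [-0.4, 0.4, 0.5]
gripper_width: 0.0941
gripper_force: 0.0
```

```bash
python3 - <<'E'
from plant import manip
import cv2
from h import *
o=manip.get_obs();print(o["eef_pos"],R.from_rotvec(o["eef_rot"]).as_matrix().round(4),o["joints"])
s=manip.grab_frame("scene")["img"][...,::-1];t=manip.grab_frame("top")["img"][...,::-1]
c=lambda i,x,y,w,h:cv2.resize(i[y:y+h,x:x+w],(400,400),interpolation=cv2.INTER_CUBIC)
cv2.imwrite("pics/c2.png",np.hstack([c(t,125,170,80,80),c(s,175,105,80,80)]))
E
```

```text
[0.41764891 0.26867416 0.22381959] [[-2.653e-01  9.642e-01 -1.400e-03]
 [ 9.642e-01  2.653e-01  2.000e-04]
 [ 5.000e-04 -1.300e-03 -1.000e+00]] [ 4.56908431e-01 -3.13349767e-02  1.49311814e+00  7.79720641e-04
  1.68096255e+00  1.88451416e-01]
```

View pics/c2.png

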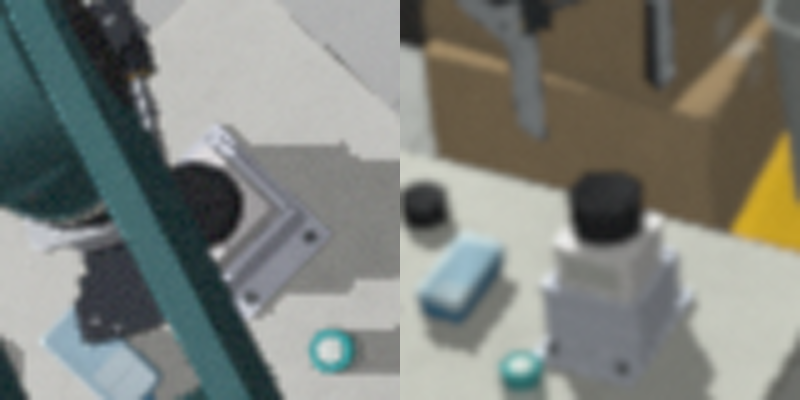

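The gripper is over the cap, with the fingers on either side of it and clear. Now I'll go down and close.

Scaled: 0.097 m / 0.6 = 0.1617, 0.09 m / 0.6 = 0.15.

>>> {"fn": "creep_tool", "kwargs": {"segments": [{"finger_gap":0.094,"dz":0.0583},{"finger_gap":0.094,"dz":0.1083},{"finger_gap":0.094,"dz":0.15},{"finger_gap":0.094,"dz":0.1617},{"finger_gap":0.094,"dz":0.1617},{"finger_gap":0.06,"dz":0.1617},{"finger_gap":0.06,"dz":0.1617}], "grip_n": 40}}

```text
clock: 2.2
eef_pos: [0.4187, 0.269, 0.1286]
eef_rot: [1.904, 2.498, 0.003]
ft_force: [0.7, -0.2, -0.4]
gripper_width: 0.0772
gripper_force: 0.0
```

>>> {"fn": "creep_tool", "kwargs": {"segments": [{"finger_gap":0.05},{"finger_gap":0.05},{"finger_gap":0.05},{"finger_gap":0.05}], "grip_n": 40}}

```text
clock: 2.7
eef_pos: [0.4189, 0.2688, 0.1279]
eef_rot: [1.904, 2.497, 0.003]
ft_force: [2.3, 1.0, 1.3]
gripper_width: 0.0555
gripper_force: 40.0
```

```bash
python3 -c "
from plant import manip;o=manip.get_obs();print(o['eef_pos'],o['ft_force'],o['wrist_torque'],o['gripper_force'])"
```

```text
[0.41893946 0.26878639 0.12792885] [2.26103983 0.96232483 1.25684926] [ 0.01278714 -0.44496784 -0.02167013] 39.99238010379486
```

Gripped: width 55.5 mm, 40 N. Next I'll press in small steps and watch the force.

Scaled: 0.003 m / 0.6 = 0.005, 0.002 m / 0.6 = 0.0033.

>>> {"fn": "creep_tool", "kwargs": {"segments": [{"finger_gap":0.05,"dz":0.0017},{"finger_gap":0.05,"dz":0.0033},{"finger_gap":0.05,"dz":0.005},{"finger_gap":0.05,"dz":0.005}]}}

```text
clock: 3.2
eef_pos: [0.4184, 0.2686, 0.1244]
eef_rot: [1.905, 2.498, 0.001]
ft_force: [3.1, 0.7, 2.2]
gripper_width: 0.0556
gripper_force: 40.0
```

>>> {"fn": "creep_tool", "kwargs": {"segments": [{"finger_gap":0.05,"dz":0.0017},{"finger_gap":0.05,"dz":0.0033},{"finger_gap":0.05,"dz":0.0033}]}}

```text
clock: 3.58
eef_pos: [0.4183, 0.2686, 0.1223]
eef_rot: [1.905, 2.498, 0.001]
ft_force: [4.5, 0.5, 2.4]
gripper_width: 0.0549
gripper_force: 40.0
```

Scaled: 0.002 m / 0.6 = 0.0033, 0.001 m / 0.6 = 0.0017.

>>> {"fn": "creep_tool", "kwargs": {"segments": [{"finger_gap":0.05,"dz":0.0017},{"finger_gap":0.05,"dz":0.0033},{"finger_gap":0.05,"dz":0.0033}]}}

```text
clock: 3.95
eef_pos: [0.4183, 0.2686, 0.1204]
eef_rot: [1.905, 2.498, 0.001]
ft_force: [5.0, 1.7, 2.6]
gripper_width: 0.0555
gripper_force: 40.0
```

Scaled: 0.002 m / 0.6 = 0.0033, 0.001 m / 0.6 = 0.0017.

>>> {"fn": "creep_tool", "kwargs": {"segments": [{"finger_gap":0.05,"dz":0.0017},{"finger_gap":0.05,"dz":0.0033},{"finger_gap":0.05,"dz":0.0033}]}}

```text
clock: 4.32
eef_pos: [0.4183, 0.2687, 0.1184]
eef_rot: [1.905, 2.498, 0.001]
ft_force: [4.7, 1.4, 3.2]
gripper_width: 0.0553
gripper_force: 40.0
```

>>> {"fn": "creep_tool", "kwargs": {"segments": [{"finger_gap":0.05,"dz":0.0017},{"finger_gap":0.05,"dz":0.0033},{"finger_gap":0.05,"dz":0.0033}]}}

```text
clock: 4.7
eef_pos: [0.418, 0.2686, 0.1162]
eef_rot: [-1.905, -2.498, 0.0]
ft_force: [4.1, 0.7, 4.8]
gripper_width: 0.0553
gripper_force: 40.0
```

Scaled: 0.0015 m / 0.6 = 0.0025, 0.001 m / 0.6 = 0.0017.

>>> {"fn": "creep_tool", "kwargs": {"segments": [{"finger_gap":0.05,"dz":0.0017},{"finger_gap":0.05,"dz":0.0025},{"finger_gap":0.05,"dz":0.0025}]}}

```text
clock: 5.08
eef_pos: [0.4181, 0.2686, 0.1151]
eef_rot: [-1.905, -2.498, -0.0]
ft_force: [3.6, 1.2, 6.7]
gripper_width: 0.0554
gripper_force: 40.0
```

Scaled: 0.0015 m / 0.6 = 0.0025, 0.001 m / 0.6 = 0.0017.

>>> {"fn": "creep_tool", "kwargs": {"segments": [{"finger_gap":0.05,"dz":0.0017},{"finger_gap":0.05,"dz":0.0025},{"finger_gap":0.05,"dz":0.0025}]}}

```text
clock: 5.45
eef_pos: [0.4182, 0.2687, 0.1141]
eef_rot: [1.904, 2.498, 0.001]
ft_force: [2.7, 1.0, 7.3]
gripper_width: 0.0555
gripper_force: 40.0
```

Scaled: 0.0015 m / 0.6 = 0.0025, 0.001 m / 0.6 = 0.0017.

>>> {"fn": "creep_tool", "kwargs": {"segments": [{"finger_gap":0.05,"dz":0.0017},{"finger_gap":0.05,"dz":0.0025},{"finger_gap":0.05,"dz":0.0025}]}}

```text
clock: 5.82
eef_pos: [0.4183, 0.2687, 0.1132]
eef_rot: [1.904, 2.498, 0.002]
ft_force: [2.5, -0.1, 9.9]
gripper_width: 0.0555
gripper_force: 40.0
```

Scaled: 0.002 m / 0.6 = 0.0033, 0.001 m / 0.6 = 0.0017.

>>> {"fn": "creep_tool", "kwargs": {"segments": [{"finger_gap":0.05,"dz":0.0017},{"finger_gap":0.05,"dz":0.0033},{"finger_gap":0.05,"dz":0.0033}]}}

```text
clock: 6.2
eef_pos: [0.4185, 0.2688, 0.1119]
eef_rot: [1.904, 2.498, 0.003]
ft_force: [2.8, -0.0, 13.0]
gripper_width: 0.0557
gripper_force: 40.0
```

Scaled: 0.0015 m / 0.6 = 0.0025, 0.001 m / 0.6 = 0.0017.

>>> {"fn": "creep_tool", "kwargs": {"segments": [{"finger_gap":0.05,"dz":0.0017},{"finger_gap":0.05,"dz":0.0025},{"finger_gap":0.05,"dz":0.0025}]}}

```text
clock: 6.58
eef_pos: [0.4186, 0.2689, 0.1109]
eef_rot: [1.904, 2.498, 0.003]
ft_force: [2.3, -0.6, 13.9]
gripper_width: 0.0556
gripper_force: 40.0
```

Scaled: 0.001 m / 0.6 = 0.0017, 0.0007 m / 0.6 = 0.0012.

>>> {"fn": "creep_tool", "kwargs": {"segments": [{"finger_gap":0.05,"dz":0.0012},{"finger_gap":0.05,"dz":0.0017},{"finger_gap":0.05,"dz":0.0017}]}}

```text
clock: 6.95
eef_pos: [0.4187, 0.2689, 0.1103]
eef_rot: [1.904, 2.498, 0.004]
ft_force: [0.1, -0.3, 15.3]
gripper_width: 0.0556
gripper_force: 40.0
```

Scaled: 0.0015 m / 0.6 = 0.0025, 0.001 m / 0.6 = 0.0017.

>>> {"fn": "creep_tool", "kwargs": {"segments": [{"finger_gap":0.05,"dz":0.0017},{"finger_gap":0.05,"dz":0.0025},{"finger_gap":0.05,"dz":0.0025}]}}

```text
clock: 7.32
eef_pos: [0.4187, 0.2689, 0.1098]
eef_rot: [1.904, 2.497, 0.004]
ft_force: [-0.3, -1.2, 19.4]
gripper_width: 0.0554
gripper_force: 40.0
```

Scaled: 0.001 m / 0.6 = 0.0017, 0.0006 m / 0.6 = 0.001.

>>> {"fn": "creep_tool", "kwargs": {"segments": [{"finger_gap":0.05,"dz":0.001},{"finger_gap":0.05,"dz":0.0017},{"finger_gap":0.05,"dz":0.0017}]}}

```text
clock: 7.7
eef_pos: [0.4187, 0.269, 0.1098]
eef_rot: [1.904, 2.497, 0.005]
ft_force: [-2.1, -1.7, 23.0]
gripper_width: 0.0553
gripper_force: 40.0
```

It has reached the hard stop: z is steady at 0.1098 with the force rising to about 22 N. Next I'll turn anticlockwise in steps.

Scaled: -0.35 rad / 2 = -0.175.

>>> {"fn": "creep_tool", "kwargs": {"segments": [{"finger_gap":0.05,"rz":-0.04},{"finger_gap":0.05,"rz":-0.085},{"finger_gap":0.05,"rz":-0.13},{"finger_gap":0.05,"rz":-0.175},{"finger_gap":0.05,"rz":-0.175}]}}

```text
clock: 8.32
eef_pos: [0.419, 0.2697, 0.1098]
eef_rot: [1.439, 2.791, 0.007]
ft_force: [-0.6, 0.2, 21.8]
gripper_width: 0.0553
gripper_force: 40.0
```

```bash
python3 -c "
from plant import manip;o=manip.get_obs();print(o['ft_force'],o['wrist_torque'])"
```

```text
[-0.6229662   0.17637259 21.81602088] [-0.18727402  0.46494791  0.04013075]
```

Scaled: -0.45 rad / 2 = -0.225.

>>> {"fn": "creep_tool", "kwargs": {"segments": [{"finger_gap":0.05,"rz":-0.045},{"finger_gap":0.05,"rz":-0.09},{"finger_gap":0.05,"rz":-0.135},{"finger_gap":0.05,"rz":-0.18},{"finger_gap":0.05,"rz":-0.225},{"finger_gap":0.05,"rz":-0.225}]}}

```text
clock: 9.07
eef_pos: [0.4191, 0.2698, 0.1098]
eef_rot: [0.779, 3.04, 0.007]
ft_force: [0.0, -0.2, 22.3]
gripper_width: 0.0556
gripper_force: 40.0
```

```bash
python3 -c "
from plant import manip;o=manip.get_obs();print(o['ft_force'],o['wrist_torque'])"
```

```text
[ 4.81804032e-03 -2.08489477e-01  2.23200373e+01] [-0.24528771  0.34545288 -0.00042924]
```

Scaled: -0.32 rad / 2 = -0.16.

>>> {"fn": "creep_tool", "kwargs": {"segments": [{"finger_gap":0.05,"rz":-0.04},{"finger_gap":0.05,"rz":-0.08},{"finger_gap":0.05,"rz":-0.12},{"finger_gap":0.05,"rz":-0.16},{"finger_gap":0.05,"rz":-0.16}]}}

```text
clock: 9.7
eef_pos: [0.4192, 0.2697, 0.1098]
eef_rot: [0.285, 3.125, 0.006]
ft_force: [-1.1, 0.1, 22.2]
gripper_width: 0.0555
gripper_force: 40.0
```

```bash
python3 -c "
from plant import manip;o=manip.get_obs();print(o['ft_force'],o['wrist_torque'])"
```

```text
[-1.12275377  0.08840026 22.22730768] [-0.19155316  0.25452982  0.00596322]
```

It turned 64° with no resisting torque, so it is past the teeth and short of the end stop. I'll let up slowly.

Scaled: -0.021 m / 0.6 = -0.035, -0.018 m / 0.6 = -0.03.

>>> {"fn": "creep_tool", "kwargs": {"segments": [{"finger_gap":0.05,"dz":-0.005},{"finger_gap":0.05,"dz":-0.01},{"finger_gap":0.05,"dz":-0.015},{"finger_gap":0.05,"dz":-0.02},{"finger_gap":0.05,"dz":-0.025},{"finger_gap":0.05,"dz":-0.03},{"finger_gap":0.05,"dz":-0.035},{"finger_gap":0.05,"dz":-0.035}]}}

```text
clock: 10.7
eef_pos: [0.4172, 0.2685, 0.1247]
eef_rot: [-0.286, -3.126, 0.001]
ft_force: [2.8, 2.4, 0.9]
gripper_width: 0.0557
gripper_force: 40.0
```

Scaled: -0.006 m / 0.6 = -0.01, -0.004 m / 0.6 = -0.0067.

>>> {"fn": "creep_tool", "kwargs": {"segments": [{"finger_gap":0.05,"dz":-0.0033},{"finger_gap":0.05,"dz":-0.0067},{"finger_gap":0.05,"dz":-0.01},{"finger_gap":0.05,"dz":-0.01}]}}

```text
clock: 11.2
eef_pos: [0.4176, 0.2683, 0.1316]
eef_rot: [-0.287, -3.127, 0.001]
ft_force: [1.5, 1.2, 0.3]
gripper_width: 0.0555
gripper_force: 40.0
```

```bash
python3 - <<'E'
from plant import manip
import cv2
from h import *
s=manip.grab_frame("scene")["img"][...,::-1]
cv2.imwrite("pics/c3.png",cv2.resize(s[95:185,165:265],(600,540),interpolation=cv2.INTER_CUBIC))
E
```

```text
(no output)
```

View pics/c3.png

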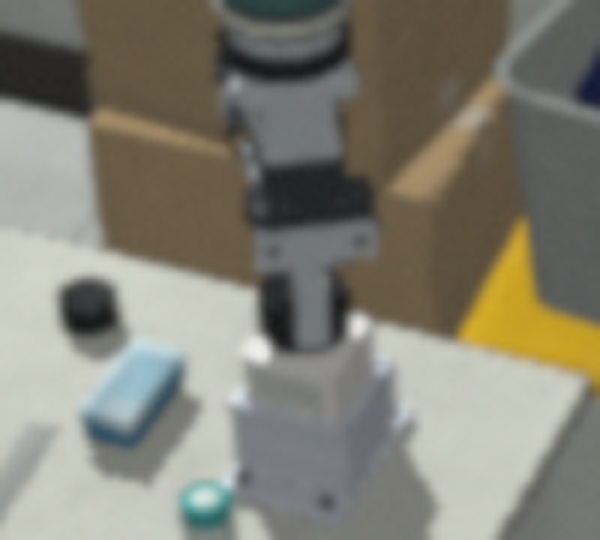

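The fingers are on the cap and the jar is seated. There is no downward pull, so I'll keep lifting in small steps.

Scaled: -0.003 m / 0.6 = -0.005, -0.002 m / 0.6 = -0.0033.

>>> {"fn": "creep_tool", "kwargs": {"segments": [{"finger_gap":0.05,"dz":-0.0017},{"finger_gap":0.05,"dz":-0.0033},{"finger_gap":0.05,"dz":-0.005},{"finger_gap":0.05,"dz":-0.005}]}}

```text
clock: 11.75
eef_pos: [0.418, 0.2685, 0.1347]
eef_rot: [-0.287, -3.128, 0.0]
ft_force: [1.0, 0.5, -1.0]
gripper_width: 0.0557
gripper_force: 40.0
```

Scaled: -0.003 m / 0.6 = -0.005, -0.002 m / 0.6 = -0.0033.

>>> {"fn": "creep_tool", "kwargs": {"segments": [{"finger_gap":0.05,"dz":-0.0033},{"finger_gap":0.05,"dz":-0.005},{"finger_gap":0.05,"dz":-0.005}]}}

```text
clock: 12.12
eef_pos: [0.4183, 0.2687, 0.138]
eef_rot: [0.287, 3.128, 0.001]
ft_force: [0.6, 1.2, -0.6]
gripper_width: 0.0554
gripper_force: 40.0
```

The cap is free, and the wrist carries only its own weight. I'll lift it high and carry it over the tray, turning so the fingers line up with the tray's long side.

Scaled: -0.142 m / 0.6 = -0.2367, -0.09 m / 0.6 = -0.15.

>>> {"fn": "creep_tool", "kwargs": {"segments": [{"finger_gap":0.05,"dz":-0.0333},{"finger_gap":0.05,"dz":-0.075},{"finger_gap":0.05,"dz":-0.15},{"finger_gap":0.05,"dz":-0.2367},{"finger_gap":0.05,"dz":-0.2367}]}}

```text
clock: 12.75
eef_pos: [0.4196, 0.2694, 0.2853]
eef_rot: [0.286, 3.12, 0.008]
ft_force: [-0.2, 0.5, -1.6]
gripper_width: 0.0557
gripper_force: 40.0
```

>>> {"fn": "creep_tool", "kwargs": {"segments": [{"finger_gap":0.05,"dx":-0.025,"dy":-0.065,"rz":0.085},{"finger_gap":0.05,"dx":-0.0567,"dy":-0.1483,"rz":0.17},{"finger_gap":0.05,"dx":-0.0883,"dy":-0.23,"rz":0.255},{"finger_gap":0.05,"dx":-0.12,"dy":-0.3133,"rz":0.34},{"finger_gap":0.05,"dx":-0.1517,"dy":-0.395,"rz":0.425},{"finger_gap":0.05,"dx":-0.1833,"dy":-0.4783,"rz":0.51},{"finger_gap":0.05,"dx":-0.2133,"dy":-0.56,"rz":0.595},{"finger_gap":0.05,"dx":-0.245,"dy":-0.6433,"rz":0.68},{"finger_gap":0.05,"dx":-0.2767,"dy":-0.725,"rz":0.765},{"finger_gap":0.05,"dx":-0.3017,"dy":-0.79,"rz":0.85}]}}

```text
clock: 14.0
eef_pos: [0.5093, -0.2322, 0.2777]
eef_rot: [-2.543, -1.839, 0.002]
ft_force: [0.2, 0.5, -1.2]
gripper_width: 0.0557
gripper_force: 40.0
```

```bash
python3 - <<'E'
from plant import manip
import cv2
from h import *
s=manip.grab_frame("scene")["img"][...,::-1];t=manip.grab_frame("top")["img"][...,::-1]
cv2.imwrite("pics/c4.png",cv2.resize(np.hstack([s[100:340,170:420],t[60:300,140:390]]),(800,384),interpolation=cv2.INTER_CUBIC))
print(manip.get_obs()["joints"])
E
```

```text
[-5.31041763e-01  1.09969958e-01  1.24320168e+00 -1.21509026e-03
  1.79291038e+00 -2.12902763e-01]
```

View pics/c4.png

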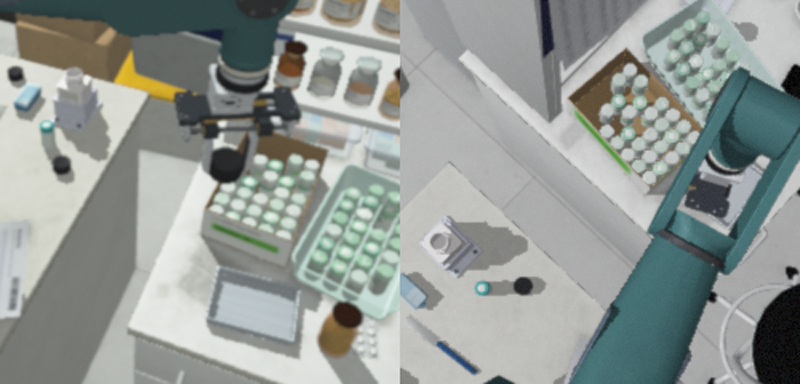

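Clear view: the jar is open and seated at (75,90), the cap is in the gripper, and the tray at (255,305) is free. I'll go over the tray.

Scaled: -0.11 m / 0.6 = -0.1833, -0.105 m / 0.6 = -0.175, 0.4 rad / 2 = 0.2.

>>> {"fn": "creep_tool", "kwargs": {"segments": [{"finger_gap":0.05,"dx":-0.05,"dy":0.0267,"rz":0.05},{"finger_gap":0.05,"dx":-0.1,"dy":0.055,"rz":0.1},{"finger_gap":0.05,"dx":-0.15,"dy":0.0817,"rz":0.15},{"finger_gap":0.05,"dx":-0.175,"dy":0.095,"rz":0.19},{"finger_gap":0.05,"dx":-0.1833,"dy":0.1,"rz":0.2},{"finger_gap":0.05,"dx":-0.1833,"dy":0.1,"rz":0.2},{"finger_gap":0.05,"dx":-0.1833,"dy":0.1,"rz":0.2}]}}

```text
clock: 14.98
eef_pos: [0.5333, -0.3524, 0.2799]
eef_rot: [-2.855, -1.311, -0.0]
ft_force: [-0.5, -0.9, 0.0]
gripper_width: 0.0558
gripper_force: 40.0
```

```bash
python3 -c "
from plant import manip;o=manip.get_obs();print(o['joints'],o['ft_force'])"
```

```text
[-6.72793567e-01  2.88569274e-01  1.02703133e+00  4.09580174e-04
  1.82623661e+00  3.72773612e-02] [-0.47819016 -0.90679561  0.02484639]
```

Scaled: 0.24 m / 0.6 = 0.4, 0.225 m / 0.6 = 0.375.

>>> {"fn": "creep_tool", "kwargs": {"segments": [{"finger_gap":0.05,"dz":0.05},{"finger_gap":0.05,"dz":0.125},{"finger_gap":0.05,"dz":0.2},{"finger_gap":0.05,"dz":0.275},{"finger_gap":0.05,"dz":0.3333},{"finger_gap":0.05,"dz":0.375},{"finger_gap":0.05,"dz":0.4},{"finger_gap":0.05,"dz":0.4},{"finger_gap":0.05,"dz":0.4}]}}

```text
clock: 16.1
eef_pos: [0.5341, -0.354, 0.0414]
eef_rot: [2.854, 1.307, 0.002]
ft_force: [-0.2, -0.7, -0.2]
gripper_width: 0.0555
gripper_force: 40.0
```

Scaled: 0.008 m / 0.6 = 0.0133, 0.006 m / 0.6 = 0.01.

>>> {"fn": "creep_tool", "kwargs": {"segments": [{"finger_gap":0.05,"dz":0.005},{"finger_gap":0.05,"dz":0.01},{"finger_gap":0.05,"dz":0.0133},{"finger_gap":0.05,"dz":0.0133}]}}

```text
clock: 16.6
eef_pos: [0.5331, -0.3534, 0.0314]
eef_rot: [-2.856, -1.308, 0.0]
ft_force: [0.2, 0.9, -0.8]
gripper_width: 0.0556
gripper_force: 40.0
```

Scaled: 0.003 m / 0.6 = 0.005, 0.002 m / 0.6 = 0.0033.

>>> {"fn": "creep_tool", "kwargs": {"segments": [{"finger_gap":0.05,"dz":0.0017},{"finger_gap":0.05,"dz":0.0033},{"finger_gap":0.05,"dz":0.005},{"finger_gap":0.05,"dz":0.005}]}}

```text
clock: 17.1
eef_pos: [0.5332, -0.3535, 0.0286]
eef_rot: [-2.856, -1.308, 0.0]
ft_force: [0.6, -0.2, -1.4]
gripper_width: 0.0554
gripper_force: 40.0
```

Scaled: 0.0015 m / 0.6 = 0.0025, 0.001 m / 0.6 = 0.0017.

>>> {"fn": "creep_tool", "kwargs": {"segments": [{"finger_gap":0.05,"dz":0.0017},{"finger_gap":0.05,"dz":0.0025},{"finger_gap":0.05,"dz":0.0025}]}}

```text
clock: 17.48
eef_pos: [0.5332, -0.3535, 0.0272]
eef_rot: [-2.856, -1.308, 0.0]
ft_force: [0.3, -0.1, -1.3]
gripper_width: 0.0556
gripper_force: 40.0
```

Scaled: 0.0015 m / 0.6 = 0.0025, 0.001 m / 0.6 = 0.0017.

>>> {"fn": "creep_tool", "kwargs": {"segments": [{"finger_gap":0.05,"dz":0.0017},{"finger_gap":0.05,"dz":0.0025},{"finger_gap":0.05,"dz":0.0025}]}}

```text
clock: 17.85
eef_pos: [0.5333, -0.3536, 0.027]
eef_rot: [2.856, 1.308, 0.0]
ft_force: [-2.2, 0.8, 4.5]
gripper_width: 0.0554
gripper_force: 40.0
```

Scaled: 0.001 m / 0.6 = 0.0017.

>>> {"fn": "creep_tool", "kwargs": {"segments": [{"finger_gap":0.05,"dz":0.0017},{"finger_gap":0.05,"dz":0.0017},{"finger_gap":0.05,"dz":0.0017}]}}

```text
clock: 18.23
eef_pos: [0.5333, -0.3536, 0.0269]
eef_rot: [2.856, 1.308, 0.0]
ft_force: [-2.7, 2.0, 8.6]
gripper_width: 0.0555
gripper_force: 40.0
```

The cap is on the tray floor: z stops at 0.027, as expected. I'll relax, release and retreat.

Scaled: -0.0015 m / 0.6 = -0.0025.

>>> {"fn": "creep_tool", "kwargs": {"segments": [{"finger_gap":0.05,"dz":-0.0025},{"finger_gap":0.05,"dz":-0.0025},{"finger_gap":0.07,"dz":-0.0025},{"finger_gap":0.075,"dz":-0.0025},{"finger_gap":0.075,"dz":-0.0025},{"finger_gap":0.075,"dz":-0.0025},{"finger_gap":0.075,"dz":-0.0025}]}}

```text
clock: 19.1
eef_pos: [0.5333, -0.3536, 0.0261]
eef_rot: [-2.856, -1.308, -0.0]
ft_force: [0.3, -1.2, 0.2]
gripper_width: 0.0749
gripper_force: 0.0
```

>>> {"fn": "creep_tool", "kwargs": {"segments": [{"finger_gap":0.075,"dz":-0.0167},{"finger_gap":0.075,"dz":-0.05},{"finger_gap":0.075,"dz":-0.1},{"finger_gap":0.075,"dz":-0.2},{"finger_gap":0.075,"dz":-0.3},{"finger_gap":0.075,"dz":-0.3667},{"finger_gap":0.075,"dz":-0.3667}]}}

```text
clock: 19.98
eef_pos: [0.5348, -0.3547, 0.254]
eef_rot: [2.846, 1.303, 0.009]
ft_force: [-0.7, -0.6, 0.4]
gripper_width: 0.0749
gripper_force: 0.0
```

```bash
python3 - <<'E'
from plant import manip
import cv2
from h import *
s=manip.grab_frame("scene")["img"][...,::-1]
c=lambda i,x,y,w,h:cv2.resize(i[y:y+h,x:x+w],(400,300),interpolation=cv2.INTER_CUBIC)
cv2.imwrite("pics/c5.png",np.hstack([c(s,150,125,107,80),c(s,290,255,133,100)]))
for z in(.002,.032):print(proj("scene",[.5333,-.3536,z]))
E
```

```text
(np.float64(327.8868829960111), np.float64(292.4620029894501))
(np.float64(329.5299829397548), np.float64(286.9333296588559))
```

View pics/c5.png

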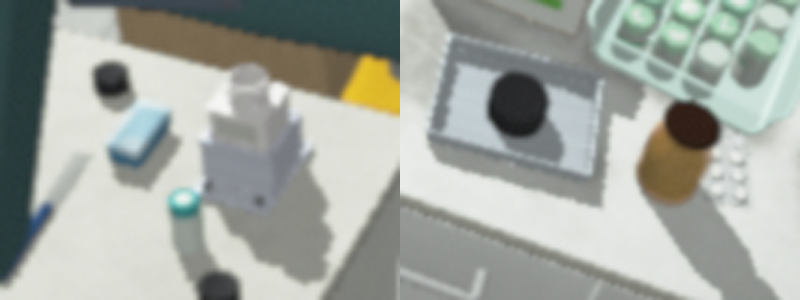

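The cap stands top side up in the middle of the tray at crop (517,103). The jar is open and seated at (245,100), and everything else is where it was. I'm handing in.

>>> {"fn": "creep_tool", "kwargs": {"segments": [{"finger_gap":0.075},{"finger_gap":0.075}]}}

```text
clock: 20.27
eef_pos: [0.5326, -0.353, 0.2438]
eef_rot: [-2.853, -1.306, 0.003]
ft_force: [-0.2, -0.0, 1.3]
gripper_width: 0.075
gripper_force: 0.0
```

```bash
python3 -c "
from plant import manip;print(manip.finish_job())"
```

```text
the job is handed in; nothing more can be done
None
```

I handed the job in at about 20 s, with no verdict returned: the cap was pressed (about 23 N at most), turned 64° anticlockwise, lifted off and set top side up mid-tray, and the last picture shows the jar still seated in its holder and nothing around it visibly moved.

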